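# Reload the draw-latch welding clamp

## Task

Take the short copper-coloured offcut out of the open blue clamp and set it down in the red scrap tray, then stand the long bright tube on its narrow edge on the clamp's bed, centred between the jaws and in line with them, and let go of it. After that swing the latch's brass loop over so that its bar drops behind the keeper, and press the red lever down past centre until it lies flat and the jaws grip the tube. Leave the can, the wrench and the green square where they are.

Things in the scene. Friction and masses are not known exactly. Their poses are not given: they have to be found in the camera images.
- clamp: the fixed blue clamp: bed plate 327 x 120 mm, 12 mm thick. Origin at the centre of its underside, z up; +x runs along it from the lever end to the sliding-jaw end. Lever pivot at x -68.5 mm. Fixed jaw, 90 mm wide in y, top 32 mm above the bench, from x 63.5 to 79.5 mm; the sprung black pad before it (gives 7 mm, 4 N/mm) has its face at 87.5 mm
- jaw (a joint): slide of the steel sliding jaw (as wide and tall as the fixed one) and of the keeper, joined to it by a draw bar under the fixed jaw: 0 open (a 3 to 6 N spring keeps it there), grows in m as both are drawn towards the lever (clamp -x). About 0.020 with a tube clamped
- keeper (a point): seat of the keeper: where the loop bar's centre lies when it bears on the keeper; 36 mm above the bench, at clamp x 11.5 mm, y 0 with the jaw open; moves with the jaw. The keeper is a steel post 30 mm wide on the lever side of this point, its top 53 mm above the bench leaning 3 mm past it. A shelf 4 mm below it reaches 21 mm towards the fixed jaw and carries the bar
- lever (a joint): hinge of the red lever: 0 closed (handle flat along clamp -x), 1.57 upright, 2.2 fully open, leaning towards the keeper. Starts nearly open; stays where left (0.045 N m friction) unless the loop pulls hard: gripping the tube, it springs up if released well before the centre (near 0.21) and stays down past it; press it fully flat, against its stop. Needs 2 to 5 N near the tip
- lever_pivot (a point): the lever's hinge axis (parallel to the clamp's y), 30 mm above the bench
- lever_tip (a point): on the red handle's middle, 5 mm from its end and 80 mm from the pivot; the handle is 26 mm wide, 10 mm thick and spans 18 to 85 mm from the pivot. Closed, its top face is 35 mm above the bench
- bail (a joint): hinge of the brass loop on the lever, 28 mm from the lever's pivot, 0.314 rad below the handle's line. Loop's angle above horizontal (from its hinge towards the keeper) = 0.17 + bail - lever. Starts roughly upright, top 170 mm above the bench; slight friction keeps it, a knock upsets it. Pushed towards the keeper below about 1.2 it falls on the keeper's shelf, 9 to 14 mm past the seat
- bail_bar (a point): middle of the loop's cross bar, 8 mm thick and 42 mm long, parallel to the clamp's y, 88 mm from the loop's hinge; two 6 mm wires at its ends straddle the lever
- bail_tab (a point): middle of the yellow finger tab (20 x 32 x 5 mm) on the outside of the bar, 100 mm from the loop's hinge
- tube: the long bright aluminium box-section tube, loose, 150 mm long (its y), 30 mm wide (its x), 60 mm tall, open at its ends, 0.25 to 0.5 kg, standing on its narrow edge; origin at the centre of its underside
- offcut: the short copper-coloured offcut of the same section, loose, 65 mm long (its y), 30 mm wide (its x), 60 mm tall; origin at the centre of its underside; it starts on the clamp's bed between the open jaws
- tray: the fixed red scrap tray, open on top, 180 x 140 mm (x, y) outside, walls 5 mm thick and 40 mm tall, floor 5 mm thick; origin at the centre of its underside. Tray and tube lie on opposite sides of the clamp, either way round
- can: bystander: yellow-banded spray can, 60 mm across, 130 mm tall; origin under its centre
- wrench: bystander: steel wrench 190 mm long lying flat; origin at the underside of its middle
- square: bystander: green L-shaped welding square, 90 x 80 x 20 mm; origin at the underside of its long leg
- gap (a point): fixed point on top of the bed (12 mm above the bench) in the middle of the open gap between the pad's face and the sliding jaw's face: gap 46 mm wide along clamp x, jaws 90 mm wide along clamp y; clamp x = 110.5 mm, y = 0. The clamped tube ends about 12 mm nearer to the lever

How it is judged:
By the outcome, as a careful person would: the job done as asked, in the order asked, and still so for the second after the job is handed in, with the robot touching nothing.
It also fails if it takes over 72 s, if anything falls off the work surface, if the arm or the gripper's body presses on something with over 40 N, if the wrist force passes 120 N, or if a joint passes its speed limit or range.

## Robot

A 6-joint arm with a two-finger parallel gripper is mounted at the origin on the work surface. World frame = base frame: x ahead of the robot, y to its left, z up, the work surface at z = 0. Lengths are in m, angles in rad, forces in N, time in s.
With the tool pointing down it reaches from about 0.35 to 0.725 m from the base axis. Payload 6 kg.
Tool frame: the origin (TCP) lies midway between the tips of the shut fingers; the grasp point (between the pads) lies 19 mm behind it; z points along the fingers, x is the direction in which the jaws open and shut, and the axes are right-handed (so a half turn about z gives the same grasp; the last joint's range is limited). The gripper opens to 85 mm and grips with 20 to 120 N. Pads are 22 mm wide; open, the fingers measure 114 mm over their backs; the gripper's body (76 mm by 85 mm) begins 54 mm behind the grasp point. The pads swing forward as they close: fully open they stand 13 mm farther back than shut.
Start: joints at [1.625, 0.04, 0.085, 0, -1.615, -0.334], TCP at [0.166, 0.577, 0.231] pointing down, gripper open.
Joint ranges: [-2.56, 2.56], [-1.29, 2.01], [-1.08, 1.49], [-3.29, 1.98], [-2.81, -0.18], [-2.99, 2.99]. Speed limits (rad/s): [2.57, 2.57, 3.01, 3.14, 3.14, 3.14].

## Interface

Orientations are given as a unit quaternion [x, y, z, w].
In Python, from plant import sense, read_camera, camera_model, finish_job gives the robot as it stands. The module is installed in compiled form; this text tells all that it offers.
- The arm moves only by the tool send_rows, never from a script. Its argument "deltas" is a list of rows, each an object of numbers: "fingers": the closure, from 0 (fully open) to 1 (shut); "x", "y", "z": the shift along the tool's x, y, z in mm; "ax", "ay", "az": the turn, a rotation vector about the tool's x, y, z in degrees. In form: [{"fingers": .., "x": .., "y": .., "z": .., "ax": .., "ay": .., "az": ..}, ...]. A call has exactly 8 rows; each row is the pose to reach, as a shift and turn from the pose commanded when the call began, along the tool's axes at that moment; what a row does not reach only later rows make up. A row lasts 1/12 s, in which the tool goes at most 41.7 mm and 7.16 degrees, less where a joint would pass 70% of its speed; a pose out of reach is approached as far as the arm can. A call with a gripper value outside its range is refused whole. The fingers move at their own pace and stop on an object; the grip force is fixed at half the most. Time passes only in rows, so rows that repeat a pose let the fingers close, or fill a call up. It gives the time, the measured TCP pose, the force and the opening at its end, in the units of the state.
- sense(): the state, without advancing time (a new reading comes with each control period).
- read_camera(name): name is "scene" or "top" or "wrist"; returns (picture, depth): 400x640x3 uint8, red, green, blue; 400x640 float32, m along the optical axis (not along the pixel's ray), 0 where there is no reading.
- camera_model(name): a dict with "fx", "fy", "cx", "cy" (pixels), "xyz" and "rotation" of the camera in the world; the wrist camera has in their place "mount" (4x4, takes a point from camera to tool coordinates, whose origin is the TCP and whose axes are the tool frame's). Camera axes: x right, y down, z forward; pixel columns grow to the right and rows downward; lengths in m; the calibration is good to about 2 mm. The wrist camera is an equidistant fisheye: a pixel r from the principal point sees the ray r / f radians off the axis. A picture is of the moment at which its call begins: read the wrist's pose just before it. camera_model takes no time and is no camera call.
- finish_job(): hands the job in, once; it reports no verdict.
The state is a dict: "clock": time; "q": joint angles; "dq": joint speeds; "tau": joint torques, N m; "position": TCP position; "tcp_rot": TCP orientation; "force": force on the tool from outside, world axes, zero at the start; "torque": the same for the moment, N m; "finger_gap": finger opening in m.
Only numpy, scipy, OpenCV 4.12 (cv2) and the standard library are available. Lean on these libraries where they do the work, as an engineer would, in place of code of your own. Each camera call takes 0.05 s, during which the arm holds its last target. There are 200 camera calls.

## Working session

There is one attempt and no reset: what is moved stays moved. The work goes in short steps, Python scripts to look and compute and a tool call to move; the robot and the scene stay as the last step left them, time stands still between calls to the robot, and variables do not carry over. Pictures are saved under pics/ and viewed, about 8 in all and at most 12, crops included, and the job is handed in when it is done.

Besides the shell and the picture viewer there is one more tool, called after "Call:" in YAML: its name, and indented under it one key for each argument. send_rows: Moves the arm, as the interface text tells. Its arguments: {"type":"object","properties":{"deltas":{"type":"array","items":{"type":"object","properties":{"fingers":{"type":"number"},"x":{"type":"number"},"y":{"type":"number"},"z":{"type":"number"},"ax":{"type":"number"},"ay":{"type":"number"},"az":{"type":"number"}}}}},"required":["deltas"]}

```bash
mkdir -p pics; ls
python3 - <<'E'
from plant import *
import cv2,numpy as np
s=sense();print(s)
for n in("scene","top"):
    p,d=read_camera(n);np.savez(f"{n}0.npz",p=p,d=d);cv2.imwrite(f"pics/{n}0.png",p[:,:,::-1]);print(n,camera_model(n))
print(camera_model("wrist"))
E
```

```text
pics
{'clock': 0.0, 'q': array([ 1.62468238e+00,  4.08335672e-02,  8.37452441e-02, -4.59777132e-04,
       -1.61551225e+00, -3.33701963e-01]), 'dq': array([-0.00042092,  0.00052869, -0.00030301, -0.00127156,  0.00235644,
       -0.00041432]), 'tau': array([-1.27025587e-04, -3.68193948e+01,  3.47420275e+01,  6.93246827e+00,
       -5.36653533e-03,  3.30350126e-06]), 'position': array([0.16553889, 0.57634786, 0.23023123]), 'tcp_rot': array([-6.01597872e-01,  7.98798556e-01, -6.20720915e-04, -6.93743533e-04]), 'force': array([ 0.23377995,  0.65420147, -0.2307043 ]), 'torque': array([ 0.03068406,  0.01369783, -0.03817659]), 'finger_gap': 0.0854515157877868}
scene {'fx': 367.3789221677475, 'fy': 367.3789221677475, 'cx': 317.69453771109954, 'cy': 196.1146839257632, 'xyz': array([1.04809363, 0.33710712, 0.75611875]), 'rotation': array([ 0.42119693,  0.84308594, -0.29701059, -0.15357067])}
top {'fx': 507.4920606443384, 'fy': 507.4920606443384, 'cx': 330.06766872640486, 'cy': 196.0824799043818, 'xyz': array([ 0.4599926 , -0.00380197,  1.43002706]), 'rotation': array([-0.70281596,  0.70977171, -0.03508202,  0.03229703])}
{'fx': 309.70691628693146, 'fy': 309.70691628693146, 'cx': 321.1186768458822, 'cy': 199.78450264845196, 'mount': array([[ 9.99999917e-01, -3.90978583e-04,  1.18820864e-04,
         1.53910742e-03],
       [ 3.34118852e-04,  9.49721989e-01,  3.13094285e-01,
        -8.13426043e-02],
       [-2.35259948e-04, -3.13094220e-01,  9.49722041e-01,
        -1.43503725e-01],
       [ 0.00000000e+00,  0.00000000e+00,  0.00000000e+00,
         1.00000000e+00]])}
```

View pics/top0.png

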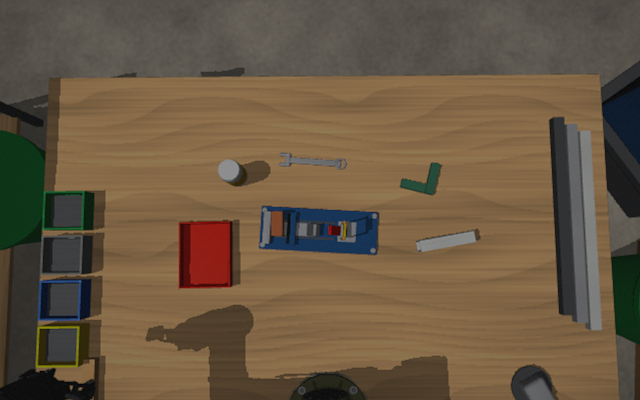

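View pics/scene0.png

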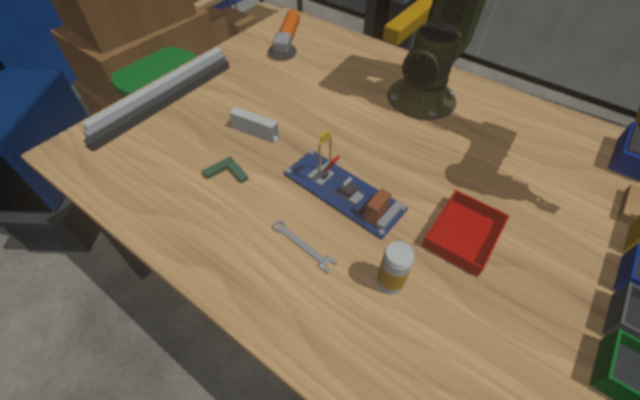

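The top view shows the clamp at about (320,230) with its jaw end to the left (+y). The offcut is at (277,223), the tray at (206,254), the tube at (447,240) and the loop at (343,231). The scene view agrees, with the loop upright. Next I'll measure.

```bash
cat > h.py <<'E'
import numpy as np,cv2
from scipy.spatial.transform import Rotation as R
from plant import *
def ray(n,uv,s=None):
    c=camera_model(n);uv=np.atleast_2d(np.asarray(uv,float))
    x=(uv[:,0]-c['cx'])/c['fx'];y=(uv[:,1]-c['cy'])/c['fy']
    if n!='wrist':
        return c['xyz'],R.from_quat(c['rotation']).apply(np.c_[x,y,np.ones_like(x)])
    t=np.hypot(x,y);k=np.where(t>0,np.sin(t)/np.maximum(t,1e-9),1)
    d=np.c_[x*k,y*k,np.cos(t)];m=c['mount'];r=R.from_quat(s['tcp_rot'])
    return s['position']+r.apply(m[:3,3]),r.apply(d@m[:3,:3].T)
def plane(n,uv,z,s=None):
    o,d=ray(n,uv,s);return o+d*((z-o[2])/d[:,2])[:,None]
def pix(n,P,s=None):
    c=camera_model(n);P=np.atleast_2d(P)
    if n!='wrist':
        q=R.from_quat(c['rotation']).inv().apply(P-c['xyz']);return np.c_[c['fx']*q[:,0]/q[:,2]+c['cx'],c['fy']*q[:,1]/q[:,2]+c['cy']]
    m=c['mount'];q=R.from_quat(s['tcp_rot']).inv().apply(P-s['position']);q=(q-m[:3,3])@m[:3,:3]
    r=np.hypot(q[:,0],q[:,1]);t=np.arctan2(r,q[:,2]);return np.c_[c['fx']*t*q[:,0]/r+c['cx'],c['fy']*t*q[:,1]/r+c['cy']]
def mask(p,h0,h1,s0=90,v0=40,v1=255,s1=255):
    return cv2.inRange(cv2.cvtColor(p,cv2.COLOR_RGB2HSV),(h0,s0,v0),(h1,s1,v1))
def blob(m,box):
    x0,y0,x1,y1=box;k=np.zeros_like(m);k[y0:y1,x0:x1]=m[y0:y1,x0:x1];return k
def rect(n,m,z,s=None,allpts=False):
    cs=cv2.findContours(m,cv2.RETR_EXTERNAL,cv2.CHAIN_APPROX_NONE)[0]
    c=np.vstack(cs) if allpts else max(cs,key=cv2.contourArea)
    P=plane(n,c[:,0],z,s)[:,:2].astype(np.float32)
    (cx,cy),(w,h),a=cv2.minAreaRect(P*1000)
    if w<h: w,h,a=h,w,a+90
    return np.array([cx,cy])/1000,w,h,(a+90)%180-90   # a = direction of long side, deg
E
python3 - <<'E'
from h import *
p=np.load('top0.npz')['p']
print('clamp',rect('top',blob(mask(p,100,125,120),(250,195,390,265)),.012,allpts=True))
print('tray',rect('top',blob(mask(p,0,8,150)|mask(p,172,180,150),(170,210,242,295)),.04))
print('offcut',rect('top',blob(mask(p,5,18,100),(262,205,292,245)),.072))
print('tube',rect('top',blob(mask(p,0,180,0,130,255,60),(405,220,490,260)),.06))
for q in((277,223),(447,240),(206,254),(343,231)):print(p[q[1],q[0]],plane('top',q,.06))
E
```

```text
clamp (array([0.50152817, 0.02349023]), 323.41986083984375, 116.79744720458984, 86.33084869384766)
tray (array([0.43813315, 0.33034903]), 180.11061096191406, 144.0094757080078, 1.047837495803833)
offcut (array([0.51896576, 0.13416011]), 64.37528228759766, 29.45902442932129, -0.05727386474609375)
tube (array([ 0.46485391, -0.31906485]), 157.3578338623047, 28.37379264831543, -80.18297958374023)
[123  71  43] [[0.51941359 0.13400108 0.06      ]]
[132 133 131] [[ 0.46916033 -0.32341989  0.06      ]]
[145  30  23] [[0.43823635 0.3242377  0.06      ]]
[114  92  19] [[ 0.49611397 -0.04375902  0.06      ]]
```

```bash
cat >> h.py <<'E'
def go(x,y,z,psi,base=None):
    "print the tool-frame shift (mm) and turn (deg) from now to a tool-down pose with tool x at world yaw psi"
    s=sense();r=R.from_quat(s['tcp_rot']) if base is None else base
    t=R.from_matrix(np.c_[[np.cos(np.radians(psi)),np.sin(np.radians(psi)),0],[np.sin(np.radians(psi)),-np.cos(np.radians(psi)),0],[0,0,-1]])
    print('d',np.round(r.inv().apply(np.array([x,y,z])-s['position'])*1000,1),'turn',np.round((r.inv()*t).as_rotvec(degrees=True),1),'t',round(s['clock'],2))
E
python3 - <<'E'
from h import *
go(.519,.134,.22,-90)
p=np.load('top0.npz')['p']
print('can~',plane('top',(230,172),.13))
s=sense();print(R.from_quat(s['tcp_rot']).as_matrix().round(3))
E
```

```text
d [ 327.6 -461.9   10.9] turn [  0.   -0.1 -16. ] t 0.1
can~ [[0.64926402 0.24831899 0.13      ]]
[[-0.276 -0.961 -0.   ]
 [-0.961  0.276 -0.002]
 [ 0.002 -0.    -1.   ]]
```

Call:
send_rows:
  deltas:
    - {"fingers": 0, "x": 20, "y": -30, "z": 0, "az": -1}
    - {"fingers": 0, "x": 43, "y": -60, "z": 0, "az": -3}
    - {"fingers": 0, "x": 66, "y": -92, "z": 0, "az": -5}
    - {"fingers": 0, "x": 89, "y": -124, "z": 0, "az": -7}
    - {"fingers": 0, "x": 112, "y": -156, "z": 0, "az": -9}
    - {"fingers": 0, "x": 135, "y": -190, "z": 0, "az": -11}
    - {"fingers": 0, "x": 158, "y": -223, "z": 0, "az": -13}
    - {"fingers": 0, "x": 180, "y": -255, "z": 0, "az": -16}

```text
validation failed for argument at $.de...
```

Run:
```python
from h import *
go(.519,.134,.2,-90);print(sense()['q'])
```

```text
d [ 327.6 -461.9   30.9] turn [  0.   -0.1 -16. ] t 0.1
[ 1.62468216e+00  4.07689437e-02  8.39037964e-02 -4.11386991e-04
 -1.61548673e+00 -3.33663195e-01]
```

Call:
send_rows:
  deltas:
    - {"fingers": 0, "x": 20, "y": -30, "z": 0, "ax": 0, "ay": 0, "az": -1}
    - {"fingers": 0, "x": 43, "y": -60, "z": 0, "ax": 0, "ay": 0, "az": -3}
    - {"fingers": 0, "x": 66, "y": -92, "z": 0, "ax": 0, "ay": 0, "az": -5}
    - {"fingers": 0, "x": 89, "y": -124, "z": 0, "ax": 0, "ay": 0, "az": -7}
    - {"fingers": 0, "x": 112, "y": -156, "z": 0, "ax": 0, "ay": 0, "az": -9}
    - {"fingers": 0, "x": 135, "y": -190, "z": 0, "ax": 0, "ay": 0, "az": -11}
    - {"fingers": 0, "x": 158, "y": -223, "z": 0, "ax": 0, "ay": 0, "az": -13}
    - {"fingers": 0, "x": 180, "y": -255, "z": 0, "ax": 0, "ay": 0, "az": -16}

```text
clock: 0.77
position: [0.3617, 0.3314, 0.2312]
tcp_rot: [0.708, -0.707, -0.0, 0.0]
force: [0.4, 0.0, -0.3]
finger_gap: 0.0852
```

Run:
```python
from h import *
go(.519,.134,.2,-90);print(sense()['q'])
```

```text
d [ 197.6 -157.    31.1] turn [0.  0.  0.1] t 0.77
[ 1.15364377e+00 -2.54400928e-01 -1.87146791e-01 -1.59213517e-04
 -1.63805869e+00  4.18673446e-01]
```

Call:
send_rows:
  deltas:
    - {"fingers": 0, "x": 32, "y": -25, "z": 5, "ax": 0, "ay": 0, "az": 0}
    - {"fingers": 0, "x": 64, "y": -51, "z": 10, "ax": 0, "ay": 0, "az": 0}
    - {"fingers": 0, "x": 96, "y": -77, "z": 15, "ax": 0, "ay": 0, "az": 0}
    - {"fingers": 0, "x": 128, "y": -102, "z": 20, "ax": 0, "ay": 0, "az": 0}
    - {"fingers": 0, "x": 160, "y": -128, "z": 26, "ax": 0, "ay": 0, "az": 0}
    - {"fingers": 0, "x": 184, "y": -147, "z": 31, "ax": 0, "ay": 0, "az": 0}
    - {"fingers": 0, "x": 198, "y": -157, "z": 31, "ax": 0, "ay": 0, "az": 0}
    - {"fingers": 0, "x": 198, "y": -157, "z": 31, "ax": 0, "ay": 0, "az": 0}

```text
clock: 1.43
position: [0.5189, 0.1322, 0.199]
tcp_rot: [-0.705, 0.709, 0.0, -0.001]
force: [-0.4, 1.0, -0.4]
finger_gap: 0.0854
```

Run:
```python
from h import *
s=sense();p,d=read_camera('wrist')
cv2.imwrite('pics/w1.png',p[:,:,::-1])
m=mask(p,5,18,100)
n,l,st,c=cv2.connectedComponentsWithStats(m)
for i in range(1,n):
    if st[i,4]>150: print(st[i],c[i],rect('wrist',np.uint8(l==i)*255,.072,s))
print(pix('wrist',[[.519,.134,.072],[.5086,.1338,.012]],s))
go(.519,.134,.041,-90)
```

```text
[ 303  146   35   77 2477] [320.06136455 183.97133629] (array([0.52413702, 0.13117154]), 71.88046264648438, 30.346454620361328, -0.317230224609375)
[ 98 166 124 138 711] [156.61603376 206.27144866] (array([0.4593259 , 0.30354901]), 170.36199951171875, 142.67335510253906, 0.7344015836715698)
[481 188  65  80 687] [516.65793304 231.95487627] (array([ 0.47982986, -0.08627193]), 120.30461883544922, 60.78071975708008, 54.298179626464844)
[ 66 342  26  36 371] [ 80.93800539 360.01347709] (array([0.20208151, 0.56835242]), 128.30239868164062, 43.28138732910156, -42.60448455810547)
[614 371  26  29 523] [629.19694073 387.95602294] (array([-0.15560583, -0.89931885]), 474.04510498046875, 105.99862670898438, 58.72322082519531)
[584 376  26  24 394] [594.84517766 389.29949239] (array([ 0.01682648, -0.54558215]), 249.9751739501953, 75.31570434570312, 63.60224533081055)
[[316.94990311 190.74576992]
 [317.79748312 184.1706204 ]]
d [ -0.5  -0.9 158.4] turn [ 0.1 -0.1 -0.2] t 1.48
```

View pics/w1.png

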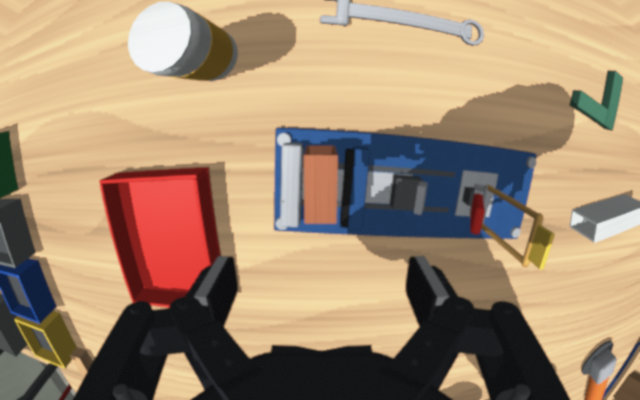

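The wrist view shows the offcut at (320,184) between the jaws. The loop is standing upright at (520,230) and the tray is at (160,235). This matches the top view, so I'll descend and grip.

Call:
send_rows:
  deltas:
    - {"fingers": 0, "x": 0, "y": 0, "z": 35, "ax": 0, "ay": 0, "az": 0}
    - {"fingers": 0, "x": 0, "y": 0, "z": 75, "ax": 0, "ay": 0, "az": 0}
    - {"fingers": 0, "x": 0, "y": 0, "z": 115, "ax": 0, "ay": 0, "az": 0}
    - {"fingers": 0, "x": 0, "y": 0, "z": 145, "ax": 0, "ay": 0, "az": 0}
    - {"fingers": 0, "x": 0, "y": 0, "z": 157, "ax": 0, "ay": 0, "az": 0}
    - {"fingers": 0, "x": 0, "y": 0, "z": 157, "ax": 0, "ay": 0, "az": 0}
    - {"fingers": 1, "x": 0, "y": 0, "z": 157, "ax": 0, "ay": 0, "az": 0}
    - {"fingers": 1, "x": 0, "y": 0, "z": 157, "ax": 0, "ay": 0, "az": 0}

```text
clock: 2.15
position: [0.5194, 0.1362, 0.0463]
tcp_rot: [0.707, -0.707, 0.001, -0.002]
force: [-0.3, -0.6, 1.5]
finger_gap: 0.0637
```

Call:
send_rows:
  deltas:
    - {"fingers": 1, "x": 0, "y": 0, "z": 0, "ax": 0, "ay": 0, "az": 0}
    - {"fingers": 1, "x": 0, "y": 0, "z": 0, "ax": 0, "ay": 0, "az": 0}
    - {"fingers": 1, "x": 0, "y": 0, "z": 0, "ax": 0, "ay": 0, "az": 0}
    - {"fingers": 1, "x": 0, "y": 0, "z": 0, "ax": 0, "ay": 0, "az": 0}
    - {"fingers": 1, "x": 0, "y": 0, "z": -5, "ax": 0, "ay": 0, "az": 0}
    - {"fingers": 1, "x": 0, "y": 0, "z": -35, "ax": 0, "ay": 0, "az": 0}
    - {"fingers": 1, "x": 0, "y": 0, "z": -70, "ax": 0, "ay": 0, "az": 0}
    - {"fingers": 1, "x": 0, "y": 0, "z": -90, "ax": 0, "ay": 0, "az": 0}

```text
clock: 2.82
position: [0.5186, 0.1351, 0.1367]
tcp_rot: [-0.707, 0.707, -0.001, 0.001]
force: [0.8, 0.8, -0.4]
finger_gap: 0.0292
```

Run:
```python
from h import *
go(.438,.330,.131,-90);go(.438,.330,.039,-90);print(sense()['finger_gap'],sense()['position'])
```

```text
d [-194.8   80.7    5.6] turn [-0.2  0.  -0. ] t 2.82
d [-194.8   81.    97.6] turn [-0.2  0.  -0. ] t 2.82
0.02921048579837373 [0.51863466 0.13512479 0.13672653]
```

Call:
send_rows:
  deltas:
    - {"fingers": 1, "x": -25, "y": 10, "z": 0, "ax": 0, "ay": 0, "az": 0}
    - {"fingers": 1, "x": -60, "y": 25, "z": 0, "ax": 0, "ay": 0, "az": 0}
    - {"fingers": 1, "x": -97, "y": 40, "z": 0, "ax": 0, "ay": 0, "az": 0}
    - {"fingers": 1, "x": -134, "y": 55, "z": 0, "ax": 0, "ay": 0, "az": 0}
    - {"fingers": 1, "x": -165, "y": 68, "z": 10, "ax": 0, "ay": 0, "az": 0}
    - {"fingers": 1, "x": -185, "y": 77, "z": 30, "ax": 0, "ay": 0, "az": 0}
    - {"fingers": 1, "x": -195, "y": 81, "z": 60, "ax": 0, "ay": 0, "az": 0}
    - {"fingers": 1, "x": -195, "y": 81, "z": 85, "ax": 0, "ay": 0, "az": 0}

```text
clock: 3.48
position: [0.4354, 0.3322, 0.0465]
tcp_rot: [0.708, -0.706, -0.001, 0.0]
force: [0.5, 0.0, -3.6]
finger_gap: 0.0293
```

Run:
```python
from h import *
go(.438,.330,.039,-90);print(sense()['finger_gap'],sense()['position'])
```

```text
d [ 2.2 -2.6  7.5] turn [0.1 0.  0.1] t 3.48
0.02927376597306538 [0.4354096  0.33217994 0.04654709]
```

Call:
send_rows:
  deltas:
    - {"fingers": 1, "x": 0, "y": 0, "z": 6, "ax": 0, "ay": 0, "az": 0}
    - {"fingers": 1, "x": 0, "y": 0, "z": 11, "ax": 0, "ay": 0, "az": 0}
    - {"fingers": 1, "x": 0, "y": 0, "z": 11, "ax": 0, "ay": 0, "az": 0}
    - {"fingers": 0.3, "x": 0, "y": 0, "z": 11, "ax": 0, "ay": 0, "az": 0}
    - {"fingers": 0.3, "x": 0, "y": 0, "z": 11, "ax": 0, "ay": 0, "az": 0}
    - {"fingers": 0.3, "x": 0, "y": 0, "z": 11, "ax": 0, "ay": 0, "az": 0}
    - {"fingers": 0.3, "x": 0, "y": 0, "z": 8, "ax": 0, "ay": 0, "az": 0}
    - {"fingers": 0.3, "x": 0, "y": 0, "z": -15, "ax": 0, "ay": 0, "az": 0}

```text
clock: 4.15
position: [0.4353, 0.3283, 0.0596]
tcp_rot: [-0.707, 0.708, 0.0, -0.004]
force: [1.1, 0.3, -1.6]
finger_gap: 0.0598
```

Run:
```python
from h import *
print(sense()['finger_gap'],sense()['position'],sense()['force']);go(.438,.33,.25,-90)
```

```text
0.05979060776630898 [0.43534344 0.32829604 0.0596456 ] [ 1.06622547  0.31451976 -1.63216468]
d [  -0.8   -1.7 -190.4] turn [ 0.3 -0.3 -0.1] t 4.15
```

Call:
send_rows:
  deltas:
    - {"fingers": 0.2, "x": 0, "y": 0, "z": -35, "ax": 0, "ay": 0, "az": 0}
    - {"fingers": 0, "x": 0, "y": 0, "z": -75, "ax": 0, "ay": 0, "az": 0}
    - {"fingers": 0, "x": 10, "y": 0, "z": -115, "ax": 0, "ay": 0, "az": 5}
    - {"fingers": 0, "x": 32, "y": -2, "z": -150, "ax": 0, "ay": 0, "az": 11}
    - {"fingers": 0, "x": 62, "y": -4, "z": -178, "ax": 0, "ay": 0, "az": 17}
    - {"fingers": 0, "x": 100, "y": -6, "z": -190, "ax": 0, "ay": 0, "az": 23}
    - {"fingers": 0, "x": 140, "y": -8, "z": -200, "ax": 0, "ay": 0, "az": 29}
    - {"fingers": 0, "x": 180, "y": -10, "z": -200, "ax": 0, "ay": 0, "az": 35}

```text
clock: 4.82
position: [0.4473, 0.1488, 0.2668]
tcp_rot: [-0.46, 0.888, 0.0, 0.003]
force: [0.1, -0.3, 0.1]
finger_gap: 0.0857
```

Run:
```python
from h import *
print(sense()['position']);go(.462,-.16,.26,-130);go(.465,-.319,.23,-170.2)
```

```text
[0.44733632 0.14876623 0.26676596]
d [ 243.6 -190.3    6.1] turn [-0.1  0.3  4.7] t 4.82
d [ 371.8 -284.6   35.7] turn [-0.   0.3 44.9] t 4.82
```

Call:
send_rows:
  deltas:
    - {"fingers": 0, "x": 31, "y": -24, "z": 0, "ax": 0, "ay": 0, "az": 5}
    - {"fingers": 0, "x": 62, "y": -48, "z": 0, "ax": 0, "ay": 0, "az": 10}
    - {"fingers": 0, "x": 93, "y": -71, "z": 0, "ax": 0, "ay": 0, "az": 15}
    - {"fingers": 0, "x": 124, "y": -95, "z": 0, "ax": 0, "ay": 0, "az": 20}
    - {"fingers": 0, "x": 155, "y": -119, "z": 0, "ax": 0, "ay": 0, "az": 25}
    - {"fingers": 0, "x": 187, "y": -143, "z": 0, "ax": 0, "ay": 0, "az": 31}
    - {"fingers": 0, "x": 218, "y": -167, "z": 0, "ax": 0, "ay": 0, "az": 37}
    - {"fingers": 0, "x": 250, "y": -191, "z": 0, "ax": 0, "ay": 0, "az": 43}

```text
clock: 5.48
position: [0.4594, -0.1663, 0.2642]
tcp_rot: [-0.102, 0.995, -0.0, 0.001]
force: [0.7, 0.5, 0.4]
finger_gap: 0.0851
```

Run:
```python
from h import *
go(.465,-.319,.20,-170.2)
```

```text
d [  25.5 -150.7   64.2] turn [-0.   0.1  1.9] t 5.48
```

Call:
send_rows:
  deltas:
    - {"fingers": 0, "x": 6, "y": -36, "z": 5, "ax": 0, "ay": 0, "az": 1}
    - {"fingers": 0, "x": 12, "y": -72, "z": 20, "ax": 0, "ay": 0, "az": 2}
    - {"fingers": 0, "x": 18, "y": -108, "z": 35, "ax": 0, "ay": 0, "az": 2}
    - {"fingers": 0, "x": 23, "y": -135, "z": 55, "ax": 0, "ay": 0, "az": 2}
    - {"fingers": 0, "x": 25, "y": -148, "z": 64, "ax": 0, "ay": 0, "az": 2}
    - {"fingers": 0, "x": 25, "y": -148, "z": 64, "ax": 0, "ay": 0, "az": 2}
    - {"fingers": 0, "x": 25, "y": -148, "z": 64, "ax": 0, "ay": 0, "az": 2}
    - {"fingers": 0, "x": 25, "y": -148, "z": 64, "ax": 0, "ay": 0, "az": 2}

```text
clock: 6.15
position: [0.4665, -0.3137, 0.2008]
tcp_rot: [-0.087, 0.996, -0.001, 0.001]
force: [-0.1, 0.3, 0.7]
finger_gap: 0.0851
```

Run:
```python
from h import *
s=sense();p,d=read_camera('wrist');np.savez('w2.npz',p=p,d=d)
t,_=read_camera('top')
print(s['position'],pix('wrist',[.465,-.319,.06],s))
th=np.radians(99.8);a=np.array([np.cos(th),np.sin(th)]);b=np.array([a[1],-a[0]])
P=np.array([[*(np.array([.465,-.319])+i*.075*a+j*.015*b),.06] for i,j in((1,1),(1,-1),(-1,-1),(-1,1))])
q=pix('wrist',P,s);print(q)
v=p.copy();cv2.polylines(v,[np.int32(q)],True,(255,0,0))
cv2.imwrite('pics/w2.png',np.hstack([v,cv2.resize(t[200:300,160:290],(520,400))[:,:150*3]])[:, :, ::-1][:,:800+290][:, :])
cv2.imwrite('pics/w2.png',np.hstack([v[60:360],cv2.resize(t[200:300,160:220],(160,300))])[:,:,::-1])
```

```text
[ 0.4665121  -0.31370349  0.20078704] [[324.03756887 183.56005236]]
[[309.10244123 253.59381219]
 [338.03475466 253.66641359]
 [341.02069966 104.03343234]
 [307.85672597 103.86006547]]
```

View pics/w2.png

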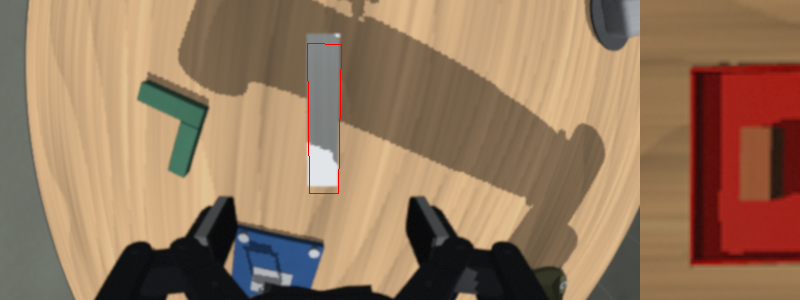

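The offcut is lying upright in the tray. The outline predicted for the tube matches in width and direction, but sits a few mm off along its length. I'll read the end edges from the image profile.

Run:
```python
from h import *
f=np.load('w2.npz');p,d=f['p'],f['d'];s=sense()
g=cv2.cvtColor(p,cv2.COLOR_RGB2GRAY).astype(int)
print([(r,g[r,318:330].mean().astype(int),d[r,324].round(3)) for r in list(range(88,110))+list(range(240,256))])
for r in (130,170,220): 
    print(r,[int(x) for x in np.where(abs(np.diff(g[r,295:355]))>12)[0]+295])
print(plane('wrist',[(324,102),(324,246.5)],.06,s))
```

```text
[(88, np.int64(99), np.float32(0.321)), (89, np.int64(100), np.float32(0.323)), (90, np.int64(101), np.float32(0.324)), (91, np.int64(101), np.float32(0.323)), (92, np.int64(106), np.float32(0.323)), (93, np.int64(116), np.float32(0.323)), (94, np.int64(127), np.float32(0.268)), (95, np.int64(132), np.float32(0.266)), (96, np.int64(134), np.float32(0.267)), (97, np.int64(134), np.float32(0.268)), (98, np.int64(134), np.float32(0.268)), (99, np.int64(134), np.float32(0.268)), (100, np.int64(134), np.float32(0.269)), (101, np.int64(134), np.float32(0.269)), (102, np.int64(134), np.float32(0.269)), (103, np.int64(134), np.float32(0.27)), (104, np.int64(133), np.float32(0.271)), (105, np.int64(133), np.float32(0.271)), (106, np.int64(133), np.float32(0.27)), (107, np.int64(133), np.float32(0.271)), (108, np.int64(133), np.float32(0.27)), (109, np.int64(133), np.float32(0.272)), (240, np.int64(228), np.float32(0.312)), (241, np.int64(228), np.float32(0.312)), (242, np.int64(228), np.float32(0.312)), (243, np.int64(228), np.float32(0.314)), (244, np.int64(225), np.float32(0.314)), (245, np.int64(215), np.float32(0.313)), (246, np.int64(191), np.float32(0.38)), (247, np.int64(169), np.float32(0.381)), (248, np.int64(160), np.float32(0.382)), (249, np.int64(157), np.float32(0.382)), (250, np.int64(156), np.float32(0.383)), (251, np.int64(155), np.float32(0.383)), (252, np.int64(155), np.float32(0.383)), (253, np.int64(154), np.float32(0.385)), (254, np.int64(154), np.float32(0.384)), (255, np.int64(154), np.float32(0.385))]
130 [339]
170 [305, 306]
220 [306, 307, 332, 333, 334]
[[ 0.47894471 -0.39412186  0.06      ]
 [ 0.45359014 -0.25289535  0.06      ]]
```

Run:
```python
from h import *
f=np.load('w2.npz');s=sense()
e=plane('wrist',[(323,93.5),(320.5,246)],.06,s);m=e.mean(0);print(e,m,np.linalg.norm(e[0]-e[1]),np.degrees(np.arctan2(*(e[1]-e[0])[[1,0]])))
go(m[0],m[1],.03,-170.2)
```

```text
[[ 0.48120147 -0.4016581   0.06      ]
 [ 0.45722581 -0.25283434  0.06      ]] [ 0.46921364 -0.32724622  0.06      ] 0.15074263568061488 99.15177619300859
d [  0.4 -13.9 171.1] turn [-0.1  0.1  0.3] t 6.25
```

Call:
send_rows:
  deltas:
    - {"fingers": 0, "x": 0, "y": -14, "z": 30, "ax": 0, "ay": 0, "az": 0}
    - {"fingers": 0, "x": 0, "y": -14, "z": 70, "ax": 0, "ay": 0, "az": 0}
    - {"fingers": 0, "x": 0, "y": -14, "z": 110, "ax": 0, "ay": 0, "az": 0}
    - {"fingers": 0, "x": 0, "y": -14, "z": 148, "ax": 0, "ay": 0, "az": 0}
    - {"fingers": 0, "x": 0, "y": -14, "z": 171, "ax": 0, "ay": 0, "az": 0}
    - {"fingers": 0, "x": 0, "y": -14, "z": 171, "ax": 0, "ay": 0, "az": 0}
    - {"fingers": 1, "x": 0, "y": -14, "z": 171, "ax": 0, "ay": 0, "az": 0}
    - {"fingers": 1, "x": 0, "y": -14, "z": 171, "ax": 0, "ay": 0, "az": 0}

```text
clock: 6.92
position: [0.4703, -0.3283, 0.0316]
tcp_rot: [-0.088, 0.996, -0.001, 0.002]
force: [0.7, -0.9, 0.4]
finger_gap: 0.0642
```

Call:
send_rows:
  deltas:
    - {"fingers": 1, "x": 0, "y": 0, "z": 0, "ax": 0, "ay": 0, "az": 0}
    - {"fingers": 1, "x": 0, "y": 0, "z": 0, "ax": 0, "ay": 0, "az": 0}
    - {"fingers": 1, "x": 0, "y": 0, "z": 0, "ax": 0, "ay": 0, "az": 0}
    - {"fingers": 1, "x": 0, "y": 0, "z": 0, "ax": 0, "ay": 0, "az": 0}
    - {"fingers": 1, "x": 0, "y": 0, "z": -10, "ax": 0, "ay": 0, "az": 0}
    - {"fingers": 1, "x": 0, "y": 0, "z": -40, "ax": 0, "ay": 0, "az": 0}
    - {"fingers": 1, "x": 0, "y": 0, "z": -80, "ax": 0, "ay": 0, "az": 0}
    - {"fingers": 1, "x": 0, "y": 0, "z": -120, "ax": 0, "ay": 0, "az": 0}

```text
clock: 7.58
position: [0.4674, -0.3275, 0.1488]
tcp_rot: [-0.087, 0.996, 0.001, -0.001]
force: [1.4, 0.2, -1.6]
finger_gap: 0.0293
```

Run:
```python
from h import *
s=sense();print(s['finger_gap'],s['position'],s['force'],s['q']);go(.5086,.1338,.28,-93.7)
```

```text
0.029271555325524952 [ 0.46738298 -0.32747323  0.14883537] [ 1.4100441   0.18563875 -1.61222378] [-2.59953571e-01 -2.84905959e-02 -1.33711120e-01 -4.73429726e-04
 -1.46873819e+00  4.33822905e-01]
d [-120.   447.4 -130.7] turn [  0.2  -0.1 -76.3] t 7.58
```

Call:
send_rows:
  deltas:
    - {"fingers": 1, "x": 0, "y": 10, "z": -35, "ax": 0, "ay": 0, "az": -5}
    - {"fingers": 1, "x": -5, "y": 25, "z": -72, "ax": 0, "ay": 0, "az": -11}
    - {"fingers": 1, "x": -12, "y": 48, "z": -105, "ax": 0, "ay": 0, "az": -17}
    - {"fingers": 1, "x": -20, "y": 78, "z": -130, "ax": 0, "ay": 0, "az": -23}
    - {"fingers": 1, "x": -30, "y": 115, "z": -140, "ax": 0, "ay": 0, "az": -29}
    - {"fingers": 1, "x": -40, "y": 154, "z": -140, "ax": 0, "ay": 0, "az": -35}
    - {"fingers": 1, "x": -51, "y": 193, "z": -140, "ax": 0, "ay": 0, "az": -41}
    - {"fingers": 1, "x": -62, "y": 232, "z": -140, "ax": 0, "ay": 0, "az": -47}

```text
clock: 8.25
position: [0.4888, -0.0869, 0.2888]
tcp_rot: [-0.479, 0.878, 0.0, 0.0]
force: [1.4, 0.5, -2.4]
finger_gap: 0.0295
```

Run:
```python
from h import *
s=sense();print(s['finger_gap'],s['position']);go(.5086,.1338,.26,-93.7)
```

```text
0.02947147476814657 [ 0.48882387 -0.08688654  0.28881909]
d [-196.3  102.8   29. ] turn [ -0.    0.  -29.1] t 8.25
```

Call:
send_rows:
  deltas:
    - {"fingers": 1, "x": -32, "y": 17, "z": 0, "ax": 0, "ay": 0, "az": -5}
    - {"fingers": 1, "x": -66, "y": 35, "z": 0, "ax": 0, "ay": 0, "az": -10}
    - {"fingers": 1, "x": -100, "y": 53, "z": 0, "ax": 0, "ay": 0, "az": -15}
    - {"fingers": 1, "x": -134, "y": 70, "z": 5, "ax": 0, "ay": 0, "az": -20}
    - {"fingers": 1, "x": -168, "y": 88, "z": 15, "ax": 0, "ay": 0, "az": -25}
    - {"fingers": 1, "x": -190, "y": 100, "z": 40, "ax": 0, "ay": 0, "az": -29}
    - {"fingers": 1, "x": -196, "y": 103, "z": 75, "ax": 0, "ay": 0, "az": -29}
    - {"fingers": 1, "x": -196, "y": 103, "z": 110, "ax": 0, "ay": 0, "az": -29}

```text
clock: 8.92
position: [0.5096, 0.1341, 0.1773]
tcp_rot: [-0.683, 0.73, 0.0, 0.0]
force: [-0.1, 0.5, -2.5]
finger_gap: 0.0292
```

Call:
send_rows:
  deltas:
    - {"fingers": 1, "x": 0, "y": 0, "z": 0, "ax": 0, "ay": 0, "az": 0}
    - {"fingers": 1, "x": 0, "y": 0, "z": 0, "ax": 0, "ay": 0, "az": 0}
    - {"fingers": 1, "x": 0, "y": 0, "z": 0, "ax": 0, "ay": 0, "az": 0}
    - {"fingers": 1, "x": 0, "y": 0, "z": 0, "ax": 0, "ay": 0, "az": 0}
    - {"fingers": 1, "x": 0, "y": 0, "z": 0, "ax": 0, "ay": 0, "az": 0}
    - {"fingers": 1, "x": 0, "y": 0, "z": 0, "ax": 0, "ay": 0, "az": 0}
    - {"fingers": 1, "x": 0, "y": 0, "z": 0, "ax": 0, "ay": 0, "az": 0}
    - {"fingers": 1, "x": 0, "y": 0, "z": 0, "ax": 0, "ay": 0, "az": 0}

```text
clock: 9.58
position: [0.5101, 0.1317, 0.1789]
tcp_rot: [-0.682, 0.732, -0.0, 0.0]
force: [-0.3, 0.2, -2.7]
finger_gap: 0.0288
```

Run:
```python
from h import *
s=sense();p,d=read_camera('wrist');np.savez('w3.npz',p=p,d=d);cv2.imwrite('pics/w3.png',p[:,:,::-1])
c=np.array([.5015,.0235]);th=np.radians(86.3);X=np.array([np.cos(th),np.sin(th)]);Y=np.array([-X[1],X[0]])
P=lambda x,y,z:[*(c+X*x/1e3+Y*y/1e3),z/1e3]
print('corners of jaw tops',pix('wrist',[P(63.5,45,32),P(63.5,-45,32),P(133.5,45,32),P(133.5,-45,32),P(87.5,45,32),P(87.5,-45,32)],s).round(1))
print(s['position'],s['finger_gap'],s['force']);go(.5086,.1338,.06,-93.7)
```

```text
corners of jaw tops [[363.6 229. ]
 [366.7 141.2]
 [295.5 229.5]
 [292.6 141.4]
 [340.4 229.3]
 [341.4 141. ]]
[0.51006284 0.13174505 0.17890179] 0.028752183604473857 [-0.28871155  0.16678477 -2.68624108]
d [ -1.9   1.6 118.6] turn [-0.   0.  -0.3] t 9.63
```

View pics/w3.png

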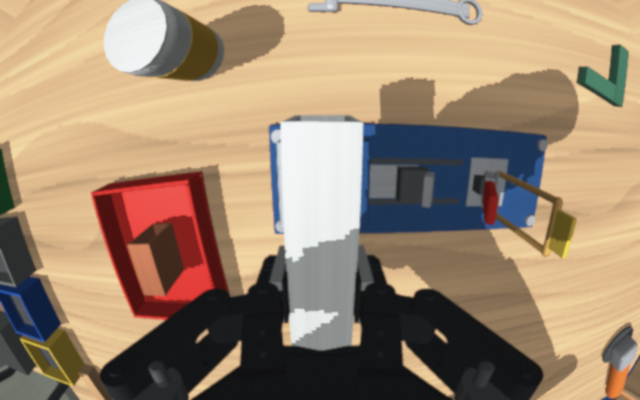

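The offcut is in the tray at (157,258). The held tube hides the jaws, so I'll take the gap from the earlier w1 picture, using its pose.

Run:
```python
from h import *
p=cv2.imread('pics/w1.png')[:,:,::-1];g=cv2.cvtColor(p,cv2.COLOR_RGB2GRAY).astype(int)
q=np.array([-.705,.709,0,-.001]);s=dict(position=np.array([.5189,.1332,.2]),tcp_rot=q/np.linalg.norm(q))
for r in (165,185,205):print(r,g[r,272:364])
c=np.array([.5015,.0235]);th=np.radians(86.3);X=np.array([np.cos(th),np.sin(th)]);Y=np.array([-X[1],X[0]])
P=lambda x,y,z:[*(c+X*x/1e3+Y*y/1e3),z/1e3]
print(pix('wrist',[P(133.5,45,32),P(133.5,-45,32),P(87.5,45,32),P(87.5,-45,32),P(149.5,0,32),P(163.5,60,12),P(163.5,-60,12),P(-163.5,60,12),P(-163.5,-60,12)],s).round(1))
```

```text
165 [213 204 174 128  97  92  91  93 112 153 192 210 214 215 213 210 208 208
 209 208 205 202 200 199 199 195 183 159 126  98  88 105 127 140 144 145
 146 145 145 146 147 145 144 142 142 144 144 143 144 144 144 143 143 143
 144 143 141 141 142 142 141 140 139 138 131 110  82  62  56  54  53  47
  38  24  22  21  22  21  20  21  24  36  53  70  82  85  84  85  84  84
  82  77]
185 [200 191 158 118  95  91  91  97 119 158 189 205 210 209 206 205 204 206
 205 203 200 199 198 198 196 188 166 133  98  87 104 125 135 142 143 143
 144 144 146 145 145 144 141 140 141 142 142 141 142 143 143 142 142 143
 143 142 140 141 140 141 141 139 139 138 135 127 120 116 114 105  84  52
  28  22  20  22  23  22  23  30  43  54  71  81  85  86  85  85  84  84
  84  83]
205 [198 173 137 105  91  89  91 108 141 175 197 206 207 205 202 202 203 203
 202 200 197 196 197 195 188 167 135  98  74  60  60  83 113 133 141 142
 142 142 143 143 143 142 139 137 138 140 140 139 139 141 142 142 140 142
 142 140 138 138 139 140 140 138 137 134 124 110  97  89  76  53  31  24
  26  26  30  30  34  46  60  71  77  81  84  85  87  85  84  85  83  81
  78  70]
[[295.5 227.4]
 [298.6 145.5]
 [337.3 229.7]
 [343.9 148.1]
 [281.7 187.2]
 [271.2 230.8]
 [272.7 127.8]
 [514.9 239.3]
 [534.6 153.8]]
```

Call:
send_rows:
  deltas:
    - {"fingers": 1, "x": -1, "y": 1, "z": 30, "ax": 0, "ay": 0, "az": 0}
    - {"fingers": 1, "x": -1, "y": 1, "z": 65, "ax": 0, "ay": 0, "az": 0}
    - {"fingers": 1, "x": -1, "y": 1, "z": 95, "ax": 0, "ay": 0, "az": 0}
    - {"fingers": 1, "x": -1, "y": 1, "z": 115, "ax": 0, "ay": 0, "az": 0}
    - {"fingers": 1, "x": -1, "y": 1, "z": 125, "ax": 0, "ay": 0, "az": 0}
    - {"fingers": 1, "x": -1, "y": 1, "z": 132, "ax": 0, "ay": 0, "az": 0}
    - {"fingers": 1, "x": -1, "y": 1, "z": 134, "ax": 0, "ay": 0, "az": 0}
    - {"fingers": 1, "x": -1, "y": 1, "z": 134, "ax": 0, "ay": 0, "az": 0}

```text
clock: 10.3
position: [0.5095, 0.1331, 0.0452]
tcp_rot: [-0.682, 0.731, -0.0, 0.001]
force: [0.1, -0.6, -2.8]
finger_gap: 0.0289
```

Run:
```python
from h import *
s=sense();p,d=read_camera('wrist');np.savez('w4.npz',p=p,d=d);print(s);go(.5086,.1338,.042,-93.7)
t,_=read_camera('scene');cv2.imwrite('pics/s4.png',np.hstack([p[100:400,130:530],cv2.resize(t[130:250,270:430],(400,300),interpolation=cv2.INTER_CUBIC)])[:,:,::-1])
```

```text
{'clock': 10.3, 'q': array([ 6.38201730e-01, -9.92003643e-02, -3.93434427e-01,  5.78786692e-04,
       -1.27548237e+00,  8.62243771e-01]), 'dq': array([-0.00161329, -0.01127589,  0.01683496,  0.00365692, -0.0054849 ,
       -0.00168795]), 'tau': array([-2.98673229e-03, -2.88675874e+01,  3.39943671e+01,  7.01365829e+00,
        8.13550595e-02,  4.27601549e-05]), 'position': array([0.50953196, 0.13305147, 0.04523325]), 'tcp_rot': array([-6.81863104e-01,  7.31479555e-01, -3.35534276e-04,  5.05605291e-04]), 'force': array([ 0.06746114, -0.63002947, -2.83703207]), 'torque': array([-0.01938568, -0.02118942, -0.013831  ]), 'finger_gap': 0.028948568587545253}
d [-0.5  1.2  3.8] turn [-0.1  0.  -0.3] t 10.35
```

View pics/s4.png

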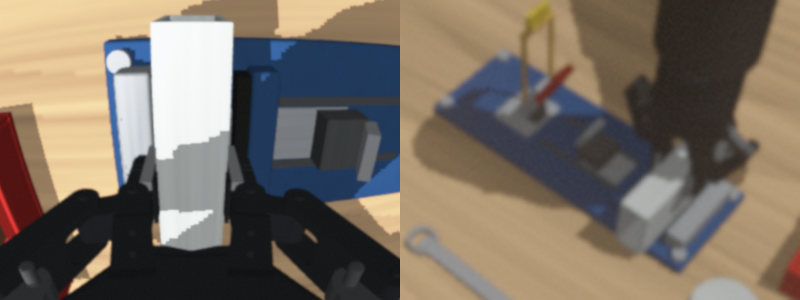

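The tube sits between the jaws with even gaps on both sides. I'll check how well it is centred along its length.

Run:
```python
from h import *
f=np.load('w4.npz');p,d=f['p'],f['d'];g=cv2.cvtColor(p,cv2.COLOR_RGB2GRAY).astype(int);s=sense()
print([(r,g[r,315:325].mean().astype(int),round(float(d[r,320]),3)) for r in list(range(112,130))+list(range(334,352,1))])
c=np.array([.5015,.0235]);th=np.radians(86.3);X=np.array([np.cos(th),np.sin(th)]);Y=np.array([-X[1],X[0]])
P=lambda x,y,z:[*(c+X*x/1e3+Y*y/1e3),z/1e3]
print(pix('wrist',[P(110.5,-75,75),P(110.5,75,75),P(95.5,-75,75),P(125.5,-75,75),P(87.5,-45,32),P(133.5,-45,32)],s).round(1))
for r in(175,200):print(r,g[r,240:375])
```

```text
[(112, np.int64(122), 0.181), (113, np.int64(124), 0.181), (114, np.int64(131), 0.18), (115, np.int64(145), 0.167), (116, np.int64(157), 0.164), (117, np.int64(163), 0.165), (118, np.int64(163), 0.164), (119, np.int64(164), 0.166), (120, np.int64(173), 0.164), (121, np.int64(201), 0.11), (122, np.int64(232), 0.109), (123, np.int64(246), 0.11), (124, np.int64(248), 0.11), (125, np.int64(249), 0.111), (126, np.int64(249), 0.109), (127, np.int64(249), 0.109), (128, np.int64(249), 0.11), (129, np.int64(249), 0.111), (334, np.int64(152), 0.141), (335, np.int64(152), 0.141), (336, np.int64(152), 0.14), (337, np.int64(152), 0.141), (338, np.int64(152), 0.142), (339, np.int64(152), 0.142), (340, np.int64(152), 0.142), (341, np.int64(152), 0.144), (342, np.int64(152), 0.142), (343, np.int64(152), 0.142), (344, np.int64(152), 0.143), (345, np.int64(152), 0.144), (346, np.int64(152), 0.143), (347, np.int64(151), 0.144), (348, np.int64(147), 0.144), (349, np.int64(127), 0.143), (350, np.int64(84), 0.087), (351, np.int64(42), 0.086)]
[[314.1 120.7]
 [318.2 392.9]
 [354.8 120.7]
 [273.6 121.5]
 [3
[... 433 characters left out ...]
 246 246 247 247 247 247 247 247 247
 247 246 246 246 246 246 246 246 246 245 245 243 235 198 125  52  18  16
  16  16  17  16  18  18  17  15  18]
200 [101 100 100 104 126 162 199 222 230 232 233 233 233 232 231 229 227 226
 225 225 226 227 227 226 225 222 220 217 216 215 216 215 214 214 213 210
 204 191 169 143 120 131 183 231 246 249 249 249 249 249 250 250 250 250
 249 249 249 249 248 248 248 248 247 247 247 246 246 246 246 246 247 247
 247 247 247 246 246 246 246 247 247 247 247 248 248 247 247 247 247 247
 246 246 246 246 245 245 245 245 245 245 245 246 246 246 246 246 246 246
 245 245 245 245 246 246 246 246 245 245 243 236 200 124  54  20  12  15
  15  20  23  22  24  23  23  21  22]
```

Run:
```python
from h import *
s=sense()
c=np.array([.5015,.0235]);th=np.radians(86.3);X=np.array([np.cos(th),np.sin(th)]);Y=np.array([-X[1],X[0]])
for uv,z in (((281,175),.075),((281.5,200),.075),((361.3,175),.075),((361,200),.075),((277,175),.032),((278.5,200),.032),((243,175),.032),((245,200),.032)):
    P=plane('wrist',uv,z,s)[0,:2]-c;print(uv,z,(P@X*1e3).round(1),(P@Y*1e3).round(1))
```

```text
(281, 175) 0.075 123.4 -54.5
(281.5, 200) 0.075 123.6 -44.4
(361.3, 175) 0.075 92.7 -54.3
(361, 200) 0.075 92.5 -44.3
(277, 175) 0.032 131.4 -44.2
(278.5, 200) 0.032 131.2 -30.4
(243, 175) 0.032 149.9 -44.5
(245, 200) 0.032 149.9 -30.5
```

Call:
send_rows:
  deltas:
    - {"fingers": 1, "x": -1.5, "y": 0, "z": 1, "ax": 0, "ay": 0, "az": 0}
    - {"fingers": 1, "x": -1.5, "y": 0, "z": 3, "ax": 0, "ay": 0, "az": 0}
    - {"fingers": 1, "x": -1.5, "y": 0, "z": 3, "ax": 0, "ay": 0, "az": 0}
    - {"fingers": 0.3, "x": -1.5, "y": 0, "z": 3, "ax": 0, "ay": 0, "az": 0}
    - {"fingers": 0.3, "x": -1.5, "y": 0, "z": 3, "ax": 0, "ay": 0, "az": 0}
    - {"fingers": 0.3, "x": -1.5, "y": 0, "z": 3, "ax": 0, "ay": 0, "az": 0}
    - {"fingers": 0.3, "x": -1.5, "y": 0, "z": -20, "ax": 0, "ay": 0, "az": 0}
    - {"fingers": 0.3, "x": -1.5, "y": 0, "z": -55, "ax": 0, "ay": 0, "az": 0}

```text
clock: 11.07
position: [0.5068, 0.1332, 0.096]
tcp_rot: [-0.682, 0.732, 0.001, -0.004]
force: [0.7, 1.3, -0.0]
finger_gap: 0.0598
```

Run:
```python
from h import *
s=sense();p,d=read_camera('wrist');np.savez('w5.npz',p=p,d=d);print(s['position'],s['force'],s['finger_gap'])
c=np.array([.5015,.0235]);th=np.radians(86.3);X=np.array([np.cos(th),np.sin(th)]);Y=np.array([-X[1],X[0]])
P=lambda x,y,z:[*(c+X*x/1e3+Y*y/1e3),z/1e3]
print(pix('wrist',[P(95.5,-75,72),P(125.5,-75,72),P(95.5,75,72),P(125.5,75,72)],s).round(1))
# loop geometry: yellow tab and brass bar in wrist + scene
t,_=read_camera('scene');np.savez('s5.npz',p=t)
u,_=read_camera('top')
for n,im,box in(('scene',t,(290,110,360,180)),('top',u,(320,205,385,260)),('wrist',p,(440,100,640,330))):
    m=blob(mask(im,22,33,130,90),box);k,l,st,ce=cv2.connectedComponentsWithStats(m)
    for i in range(1,k):
        if st[i,4]>8:print(n,st[i],ce[i])
cv2.imwrite('pics/w5.png',np.hstack([p,cv2.resize(t[110:210,280:320],(160,400),interpolation=cv2.INTER_CUBIC)])[:,:,::-1])
```

```text
[0.5068093  0.13324921 0.09601386] [ 0.72771941  1.27852475 -0.01021543] 0.05977407370861101
[[343.8 108.7]
 [287.5 109.2]
 [339.3 330.7]
 [297.4 330.9]]
scene [321 130   9  11  61] [325.16393443 135.36065574]
top [343 223   3  14  36] [344.16666667 230.16666667]
wrist [622 256  18  60 553] [633.47016275 290.68896926]
```

View pics/w5.png

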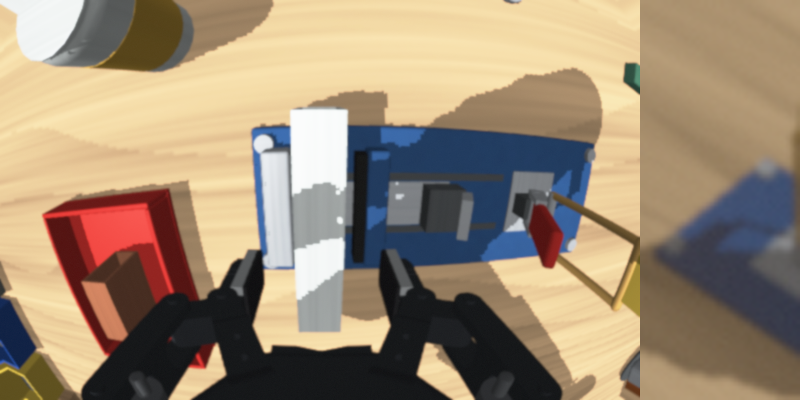

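The tube is standing on the bed and released, with its ends at rows 109 and 331 as predicted. Next I'll triangulate the yellow tab from the top and scene views.

Run:
```python
from h import *
c=np.array([.5015,.0235]);th=np.radians(86.3);X=np.array([np.cos(th),np.sin(th)]);Y=np.array([-X[1],X[0]])
o1,d1=ray('top',(344.2,230.2));o2,d2=ray('scene',(325.2,135.4));d1=d1[0];d2=d2[0]
A=np.c_[d1,-d2];k=np.linalg.lstsq(A,o2-o1,rcond=None)[0];a=o1+d1*k[0];b=o2+d2*k[1];print(a,b);P=(a+b)/2
print('clamp x,y',(P[:2]-c)@X*1e3,(P[:2]-c)@Y*1e3,P[2])
for lev in(2.0,2.1,2.2):
  al=lev-.314;hx=-68.5-28*np.cos(al);hz=30+28*np.sin(al)
  dx,dz=((P[:2]-c)@X*1e3-hx,P[2]*1e3-hz);print(lev,'hinge',hx,hz,'tab r',np.hypot(dx,dz),'ang',np.arctan2(dz,dx))
Q=lambda x,y,z:[*(c+X*x/1e3+Y*y/1e3),z]
go(*Q(-90,0,.26),-93.7);go(*Q(-115,0,.125),-93.7);go(*Q(-60,0,.125),-93.7)
print(Q(-115,0,.14))
```

```text
[ 0.49539796 -0.0438154   0.16158008] [ 0.49646187 -0.04547701  0.16166219]
clamp x,y -68.3636136474979 1.1608435567858795 0.16162113747886853
2.0 hinge -65.28142761046642 57.81439900075736 tab r 103.85248588372758 ang 1.6004791857271892
2.1 hinge -62.520700581941504 57.35412178208625 tab r 104.43059989966872 ang 1.6267757604130049
2.2 hinge -59.81971673670822 56.620531220639016 tab r 105.34764111748278 ang 1.651987428292604
d [ 2.015e+02  1.000e-01 -1.578e+02] turn [-0.3  0.2 -0.3] t 11.22
d [226.9   0.7 -22.8] turn [-0.3  0.2 -0.3] t 11.22
d [171.9   1.  -22.7] turn [-0.3  0.2 -0.3] t 11.22
[np.float64(0.49407878455090976), np.float64(-0.09126029610130057), 0.14]
```

Call:
send_rows:
  deltas:
    - {"fingers": 0.3, "x": 0, "y": 0, "z": -38, "ax": 0, "ay": 0, "az": 0}
    - {"fingers": 0.6, "x": 0, "y": 0, "z": -78, "ax": 0, "ay": 0, "az": 0}
    - {"fingers": 1, "x": 5, "y": 0, "z": -118, "ax": 0, "ay": 0, "az": 0}
    - {"fingers": 1, "x": 20, "y": 0, "z": -154, "ax": 0, "ay": 0, "az": 0}
    - {"fingers": 1, "x": 45, "y": 0, "z": -178, "ax": 0, "ay": 0, "az": 0}
    - {"fingers": 1, "x": 82, "y": 0, "z": -185, "ax": 0, "ay": 0, "az": 0}
    - {"fingers": 1, "x": 122, "y": 0, "z": -185, "ax": 0, "ay": 0, "az": 0}
    - {"fingers": 1, "x": 160, "y": 0, "z": -185, "ax": 0, "ay": 0, "az": 0}

```text
clock: 11.88
position: [0.4976, -0.0265, 0.2846]
tcp_rot: [-0.682, 0.731, -0.0, 0.0]
force: [0.8, -0.4, 0.5]
finger_gap: 0.0001
```

Call:
send_rows:
  deltas:
    - {"fingers": 1, "x": 35, "y": 0, "z": 0, "ax": 0, "ay": 0, "az": 0}
    - {"fingers": 1, "x": 70, "y": 0, "z": 0, "ax": 0, "ay": 0, "az": 0}
    - {"fingers": 1, "x": 82, "y": 0, "z": 0, "ax": 0, "ay": 0, "az": 0}
    - {"fingers": 1, "x": 82, "y": 0, "z": 0, "ax": 0, "ay": 0, "az": 0}
    - {"fingers": 1, "x": 82, "y": 0, "z": 0, "ax": 0, "ay": 0, "az": 0}
    - {"fingers": 1, "x": 82, "y": 0, "z": 0, "ax": 0, "ay": 0, "az": 0}
    - {"fingers": 1, "x": 82, "y": 0, "z": 0, "ax": 0, "ay": 0, "az": 0}
    - {"fingers": 1, "x": 82, "y": 0, "z": 0, "ax": 0, "ay": 0, "az": 0}

```text
clock: 12.55
position: [0.4922, -0.1061, 0.2842]
tcp_rot: [-0.682, 0.731, 0.0, -0.0]
force: [0.1, 0.4, -0.3]
finger_gap: -0.0
```

```bash
cat >> h.py <<'E'
C0=np.array([.5015,.0235]);X=np.array([np.cos(np.radians(86.3)),np.sin(np.radians(86.3))]);Y=np.array([-X[1],X[0]])
Q=lambda x,y,z:np.array([*(C0+X*x/1e3+Y*y/1e3),z/1e3])
def inclamp(P): P=np.asarray(P);return np.round([(P[:2]-C0)@X*1e3,(P[:2]-C0)@Y*1e3,P[2]*1e3],1)
E
python3 - <<'E'
from h import *
s=sense();print(inclamp(s['position']),s['finger_gap']);go(*Q(-130,0,128),-93.7)
p,d=read_camera('wrist');cv2.imwrite('pics/w6.png',p[:,:,::-1])
E
```

```text
[-129.9    0.9  284.2] -2.6353482294695063e-05
d [ 1.000e-01 -9.000e-01  1.562e+02] turn [ 0.  -0.  -0.2] t 12.55
```

View pics/w6.png

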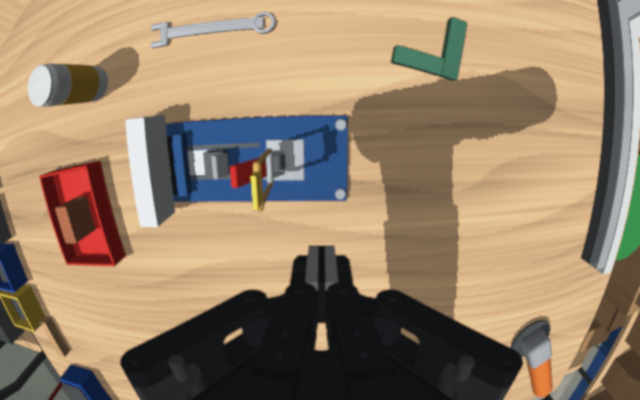

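The wrist view shows the loop edge-on at (257,185), left of the shut fingers, with nothing in the way. I'll move out a further 20 mm and descend.

Call:
send_rows:
  deltas:
    - {"fingers": 1, "x": 20, "y": 0, "z": 20, "ax": 0, "ay": 0, "az": 0}
    - {"fingers": 1, "x": 20, "y": 0, "z": 55, "ax": 0, "ay": 0, "az": 0}
    - {"fingers": 1, "x": 20, "y": 0, "z": 90, "ax": 0, "ay": 0, "az": 0}
    - {"fingers": 1, "x": 20, "y": 0, "z": 125, "ax": 0, "ay": 0, "az": 0}
    - {"fingers": 1, "x": 20, "y": 0, "z": 148, "ax": 0, "ay": 0, "az": 0}
    - {"fingers": 1, "x": 20, "y": 0, "z": 154, "ax": 0, "ay": 0, "az": 0}
    - {"fingers": 1, "x": 20, "y": 0, "z": 154, "ax": 0, "ay": 0, "az": 0}
    - {"fingers": 1, "x": 20, "y": 0, "z": 154, "ax": 0, "ay": 0, "az": 0}

```text
clock: 13.27
position: [0.4914, -0.127, 0.1321]
tcp_rot: [-0.682, 0.731, -0.001, 0.0]
force: [-0.1, -0.2, 1.3]
finger_gap: 0.0001
```

Call:
send_rows:
  deltas:
    - {"fingers": 1, "x": -12, "y": 0, "z": 0, "ax": 0, "ay": 0, "az": 0}
    - {"fingers": 1, "x": -24, "y": 0, "z": 0, "ax": 0, "ay": 0, "az": 0}
    - {"fingers": 1, "x": -36, "y": 0, "z": 0, "ax": 0, "ay": 0, "az": 0}
    - {"fingers": 1, "x": -48, "y": 0, "z": 0, "ax": 0, "ay": 0, "az": 0}
    - {"fingers": 1, "x": -58, "y": 0, "z": 0, "ax": 0, "ay": 0, "az": 0}
    - {"fingers": 1, "x": -68, "y": 0, "z": 0, "ax": 0, "ay": 0, "az": 0}
    - {"fingers": 1, "x": -76, "y": 0, "z": 0, "ax": 0, "ay": 0, "az": 0}
    - {"fingers": 1, "x": -84, "y": 0, "z": 0, "ax": 0, "ay": 0, "az": 0}

```text
clock: 13.93
position: [0.4967, -0.0423, 0.1305]
tcp_rot: [-0.682, 0.731, -0.0, 0.0]
force: [-0.5, 0.1, 0.6]
finger_gap: 0.0001
```

```bash
cat >> h.py <<'E'
def tab():
    t,_=read_camera('scene');out=[]
    m=blob(mask(t,22,33,130,90),(290,110,400,220));k,l,st,ce=cv2.connectedComponentsWithStats(m)
    return [(st[i,4],ce[i].round(1)) for i in range(1,k) if st[i,4]>5],t
def loopang(lev,ang,r=100):
    al=lev-.314;return Q(-68.5-28*np.cos(al)+r*np.cos(ang),0,30+28*np.sin(al)+r*np.sin(ang))
E
python3 - <<'E'
from h import *
s=sense();print(inclamp(s['position']),s['force'])
b,t=tab();print(b)
for a in(1.65,1.5,1.4,1.3,1.2,1.1,.9,0,-.1,-.2):print(a,pix('scene',loopang(2.1,a)).round(1))
E
```

```text
[-66.    0.6 130.5] [-0.47277143  0.07419021  0.64574519]
[(np.int32(34), array([331.2, 141.3]))]
1.65 [[324.6 136.7]]
1.5 [[329.4 139.5]]
1.4 [[332.6 141.7]]
1.3 [[335.7 144.2]]
1.2 [[338.8 147. ]]
1.1 [[341.7 150. ]]
0.9 [[347.  156.5]]
0 [[356.7 185.8]]
-0.1 [[356.2 188.2]]
-0.2 [[355.4 190.5]]
```

Call:
send_rows:
  deltas:
    - {"fingers": 1, "x": -6, "y": 0, "z": 0, "ax": 0, "ay": 0, "az": 0}
    - {"fingers": 1, "x": -12, "y": 0, "z": 0, "ax": 0, "ay": 0, "az": 0}
    - {"fingers": 1, "x": -18, "y": 0, "z": 0, "ax": 0, "ay": 0, "az": 0}
    - {"fingers": 1, "x": -24, "y": 0, "z": 0, "ax": 0, "ay": 0, "az": 0}
    - {"fingers": 1, "x": -30, "y": 0, "z": 0, "ax": 0, "ay": 0, "az": 0}
    - {"fingers": 1, "x": -36, "y": 0, "z": 0, "ax": 0, "ay": 0, "az": 0}
    - {"fingers": 1, "x": -42, "y": 0, "z": 0, "ax": 0, "ay": 0, "az": 0}
    - {"fingers": 1, "x": -42, "y": 0, "z": 0, "ax": 0, "ay": 0, "az": 0}

```text
clock: 14.65
position: [0.4996, -0.0004, 0.1303]
tcp_rot: [-0.682, 0.731, 0.0, -0.0]
force: [-0.5, 0.3, 0.8]
finger_gap: -0.0002
```

Run:
```python
from h import *
s=sense();print(inclamp(s['position']),s['force'])
b,t=tab();print(b)
cv2.imwrite('pics/s7.png',cv2.resize(t[110:240,270:430],(800,600)[:2],interpolation=cv2.INTER_CUBIC)[:,:,::-1])
```

```text
[-24.    0.4 130.3] [-0.54861857  0.34914885  0.80895433]
[(np.int32(75), array([352.9, 189.5]))]
```

View pics/s7.png

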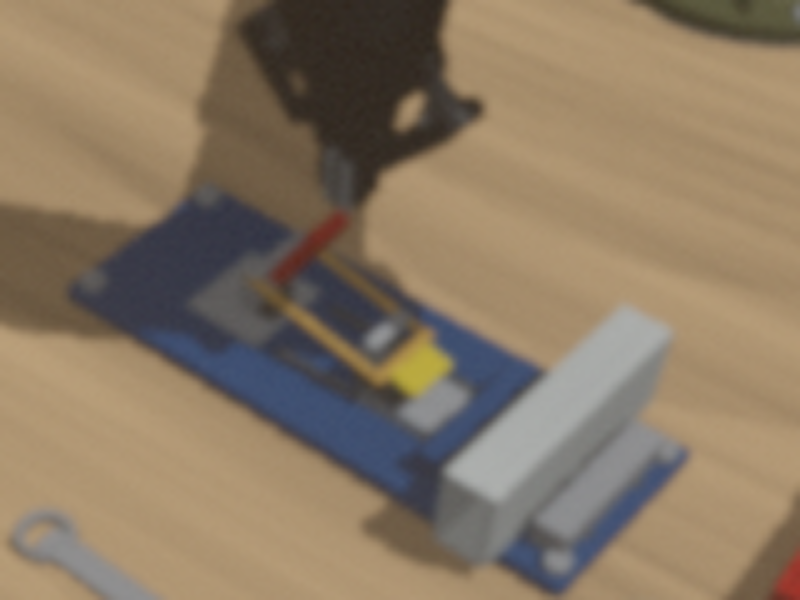

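The loop has fallen. The bar and tab are behind the keeper at picture (415,365), the tube is still standing, and the red lever leans towards the keeper. Next I'll move to the keeper side of the lever tip.

Call:
send_rows:
  deltas:
    - {"fingers": 1, "x": -15, "y": 0, "z": -3, "ax": 0, "ay": 0, "az": 0}
    - {"fingers": 1, "x": -32, "y": 0, "z": -3, "ax": 0, "ay": 0, "az": 0}
    - {"fingers": 1, "x": -38, "y": 0, "z": 5, "ax": 0, "ay": 0, "az": 0}
    - {"fingers": 1, "x": -38, "y": 0, "z": 25, "ax": 0, "ay": 0, "az": 0}
    - {"fingers": 1, "x": -38, "y": 0, "z": 40, "ax": 0, "ay": 0, "az": 0}
    - {"fingers": 1, "x": -38, "y": 0, "z": 40, "ax": 0, "ay": 0, "az": 0}
    - {"fingers": 1, "x": -30, "y": 0, "z": 40, "ax": 0, "ay": 0, "az": 0}
    - {"fingers": 1, "x": -22, "y": 0, "z": 40, "ax": 0, "ay": 0, "az": 0}

```text
clock: 15.37
position: [0.5014, 0.0199, 0.0912]
tcp_rot: [-0.682, 0.731, -0.001, 0.0]
force: [-0.3, -0.4, 0.8]
finger_gap: 0.0001
```

Run:
```python
from h import *
s=sense();print(inclamp(s['position']),s['force'])
```

```text
[-3.6 -0.1 91.2] [-0.30316196 -0.40471204  0.79909672]
```

Call:
send_rows:
  deltas:
    - {"fingers": 1, "x": 12, "y": 0, "z": -2, "ax": 0, "ay": 0, "az": 0}
    - {"fingers": 1, "x": 24, "y": 0, "z": -6, "ax": 0, "ay": 0, "az": 0}
    - {"fingers": 1, "x": 36, "y": 0, "z": -9, "ax": 0, "ay": 0, "az": 0}
    - {"fingers": 1, "x": 47, "y": 0, "z": -11, "ax": 0, "ay": 0, "az": 0}
    - {"fingers": 1, "x": 55, "y": 0, "z": -11, "ax": 0, "ay": 0, "az": 0}
    - {"fingers": 1, "x": 63, "y": 0, "z": -10, "ax": 0, "ay": 0, "az": 0}
    - {"fingers": 1, "x": 70, "y": 0, "z": -9, "ax": 0, "ay": 0, "az": 0}
    - {"fingers": 1, "x": 74, "y": 0, "z": -8, "ax": 0, "ay": 0, "az": 0}

```text
clock: 16.03
position: [0.4956, -0.0542, 0.098]
tcp_rot: [-0.682, 0.732, 0.0, -0.0]
force: [0.1, 1.2, 1.9]
finger_gap: -0.0002
```

Run:
```python
from h import *
s=sense();print(inclamp(s['position']),s['force'])
t,_=read_camera('scene');u,_=read_camera('top')
m=blob(mask(t,0,6,130,60)|mask(t,174,180,130,60),(285,110,380,200));print('red',np.argwhere(m)[:,::-1].mean(0),m.sum()//255,np.argwhere(m)[:,::-1].min(0),np.argwhere(m)[:,::-1].max(0))
for th in(2.1,1.57,1.4,1.2,1.0):print(th,pix('scene',Q(-68.5-52*np.cos(th),0,30+52*np.sin(th))).round(1),pix('scene',Q(-68.5-85*np.cos(th),0,30+85*np.sin(th))).round(1))
b,_=tab();print(b)
```

```text
[-77.9   0.8  98. ] [0.13648291 1.2104192  1.85169997]
red [318.7079646  157.57522124] 113 [313 147] [324 166]
2.1 [[332.3 165.9]] [[338.  161.1]]
1.57 [[324.5 159.1]] [[324.8 149.8]]
1.4 [[321.9 157.7]] [[320.4 147.5]]
1.2 [[318.9 156.7]] [[315.5 145.9]]
1.0 [[316.2 156.3]] [[311.  145.4]]
[(np.int32(89), array([347.1, 186. ]))]
```

Call:
send_rows:
  deltas:
    - {"fingers": 1, "x": 11, "y": 0, "z": 3, "ax": 0, "ay": 0, "az": 0}
    - {"fingers": 1, "x": 20, "y": 0, "z": 9, "ax": 0, "ay": 0, "az": 0}
    - {"fingers": 1, "x": 29, "y": 0, "z": 15, "ax": 0, "ay": 0, "az": 0}
    - {"fingers": 1, "x": 36, "y": 0, "z": 23, "ax": 0, "ay": 0, "az": 0}
    - {"fingers": 1, "x": 40, "y": 0, "z": 29, "ax": 0, "ay": 0, "az": 0}
    - {"fingers": 1, "x": 44, "y": 0, "z": 35, "ax": 0, "ay": 0, "az": 0}
    - {"fingers": 1, "x": 47, "y": 0, "z": 42, "ax": 0, "ay": 0, "az": 0}
    - {"fingers": 1, "x": 48, "y": 0, "z": 45, "ax": 0, "ay": 0, "az": 0}

```text
clock: 16.85
position: [0.4917, -0.1016, 0.0517]
tcp_rot: [-0.682, 0.732, 0.001, -0.001]
force: [-0.1, -1.0, 1.5]
finger_gap: -0.0001
```

Run:
```python
from h import *
s=sense();print(inclamp(s['position']),s['force'])
b,_=tab();print(b)
```

```text
[-125.5    1.7   51.7] [-0.07070558 -0.97143482  1.51781742]
[(np.int32(77), array([344.3, 182.8]))]
```

Call:
send_rows:
  deltas:
    - {"fingers": 1, "x": 1, "y": 0, "z": 4, "ax": 0, "ay": 0, "az": 0}
    - {"fingers": 1, "x": 2, "y": 0, "z": 7, "ax": 0, "ay": 0, "az": 0}
    - {"fingers": 1, "x": 2, "y": 0, "z": 10, "ax": 0, "ay": 0, "az": 0}
    - {"fingers": 1, "x": 3, "y": 0, "z": 13, "ax": 0, "ay": 0, "az": 0}
    - {"fingers": 1, "x": 3, "y": 0, "z": 15, "ax": 0, "ay": 0, "az": 0}
    - {"fingers": 1, "x": 3, "y": 0, "z": 16, "ax": 0, "ay": 0, "az": 0}
    - {"fingers": 1, "x": 3, "y": 0, "z": 17, "ax": 0, "ay": 0, "az": 0}
    - {"fingers": 1, "x": 3, "y": 0, "z": 17, "ax": 0, "ay": 0, "az": 0}

```text
clock: 17.57
position: [0.4922, -0.104, 0.0362]
tcp_rot: [-0.682, 0.732, 0.0, -0.0]
force: [-0.3, 0.7, 0.4]
finger_gap: 0.0002
```

Run:
```python
from h import *
s=sense();print(inclamp(s['position']),s['force'],s['torque'])
```

```text
[-127.9    1.    36.2] [-0.3306205   0.65612396  0.37776173] [-0.01570771  0.06851498  0.00422925]
```

Call:
send_rows:
  deltas:
    - {"fingers": 1, "x": 0, "y": 0, "z": 1, "ax": 0, "ay": 0, "az": 0}
    - {"fingers": 1, "x": 0, "y": 0, "z": 1.5, "ax": 0, "ay": 0, "az": 0}
    - {"fingers": 1, "x": 0, "y": 0, "z": 2, "ax": 0, "ay": 0, "az": 0}
    - {"fingers": 1, "x": 0, "y": 0, "z": 2, "ax": 0, "ay": 0, "az": 0}
    - {"fingers": 1, "x": 0, "y": 0, "z": 2.5, "ax": 0, "ay": 0, "az": 0}
    - {"fingers": 1, "x": 0, "y": 0, "z": 2.5, "ax": 0, "ay": 0, "az": 0}
    - {"fingers": 1, "x": 0, "y": 0, "z": 2.5, "ax": 0, "ay": 0, "az": 0}
    - {"fingers": 1, "x": 0, "y": 0, "z": 2.5, "ax": 0, "ay": 0, "az": 0}

```text
clock: 18.23
position: [0.4925, -0.1041, 0.035]
tcp_rot: [-0.682, 0.731, -0.0, 0.0]
force: [-4.2, 2.1, 7.9]
finger_gap: 0.0001
```

Run:
```python
from h import *
s=sense();print(inclamp(s['position']),s['force'],s['torque'])
```

```text
[-127.9    0.7   35. ] [-4.19750247  2.12387877  7.92783124] [ 0.67927847  1.36074768 -0.04880104]
```

Call:
send_rows:
  deltas:
    - {"fingers": 1, "x": 0, "y": 0, "z": 0.5, "ax": 0, "ay": 0, "az": 0}
    - {"fingers": 1, "x": 0, "y": 0, "z": 1, "ax": 0, "ay": 0, "az": 0}
    - {"fingers": 1, "x": 0, "y": 0, "z": 1, "ax": 0, "ay": 0, "az": 0}
    - {"fingers": 1, "x": 0, "y": 0, "z": -1, "ax": 0, "ay": 0, "az": 0}
    - {"fingers": 1, "x": 0, "y": 0, "z": -10, "ax": 0, "ay": 0, "az": 0}
    - {"fingers": 1, "x": 0, "y": 0, "z": -40, "ax": 0, "ay": 0, "az": 0}
    - {"fingers": 1, "x": 0, "y": 0, "z": -80, "ax": 0, "ay": 0, "az": 0}
    - {"fingers": 1, "x": 0, "y": 0, "z": -120, "ax": 0, "ay": 0, "az": 0}

```text
clock: 18.9
position: [0.4914, -0.1043, 0.1548]
tcp_rot: [-0.682, 0.732, 0.0, -0.001]
force: [1.4, 0.4, -0.2]
finger_gap: -0.0001
```

Call:
send_rows:
  deltas:
    - {"fingers": 1, "x": 0, "y": 10, "z": -30, "ax": 0, "ay": 0, "az": 0}
    - {"fingers": 1, "x": 0, "y": 30, "z": -60, "ax": 0, "ay": 0, "az": 0}
    - {"fingers": 1, "x": 0, "y": 40, "z": -70, "ax": 0, "ay": 0, "az": 0}
    - {"fingers": 1, "x": 0, "y": 40, "z": -70, "ax": 0, "ay": 0, "az": 0}
    - {"fingers": 1, "x": 0, "y": 40, "z": -70, "ax": 0, "ay": 0, "az": 0}
    - {"fingers": 1, "x": 0, "y": 40, "z": -70, "ax": 0, "ay": 0, "az": 0}
    - {"fingers": 1, "x": 0, "y": 40, "z": -70, "ax": 0, "ay": 0, "az": 0}
    - {"fingers": 1, "x": 0, "y": 40, "z": -70, "ax": 0, "ay": 0, "az": 0}

```text
clock: 19.57
position: [0.4522, -0.1013, 0.2224]
tcp_rot: [-0.682, 0.732, 0.001, -0.001]
force: [0.5, 0.4, 0.1]
finger_gap: 0.0001
```

Run:
```python
from h import *
s=sense();p,d=read_camera('wrist');t,_=read_camera('scene');u,_=read_camera('top')
print(inclamp(s['position']),s['force'])
m=blob(mask(u,0,6,130,60)|mask(u,174,180,130,60),(320,200,385,262));a=np.argwhere(m)[:,::-1];print('lever top px',a.min(0),a.max(0),'pred',pix('top',[Q(-86.5,0,35),Q(-153.5,0,35)]).round(1))
print('tube',rect('top',blob(mask(u,0,180,0,130,255,60),(262,190,300,270)),.072))
b,_=tab();print(b)
cv2.imwrite('pics/f.png',np.vstack([np.hstack([p[60:260,100:500],cv2.resize(t[130:250,270:430],(400,300),interpolation=cv2.INTER_CUBIC)[50:250]]),cv2.resize(u[140:300,170:490],(800,400))])[:,:,::-1])
```

```text
[-127.7   41.1  222.4] [0.5089806 0.3888845 0.1239707]
lever top px [350 227] [357 229] pred [[349.7 231.2]
 [374.1 232.6]]
tube (array([0.52197864, 0.12717212]), 119.08903503417969, 42.57071304321289, -3.9276657104492188)
[(np.int32(74), array([344.4, 183.1]))]
```

View pics/f.png

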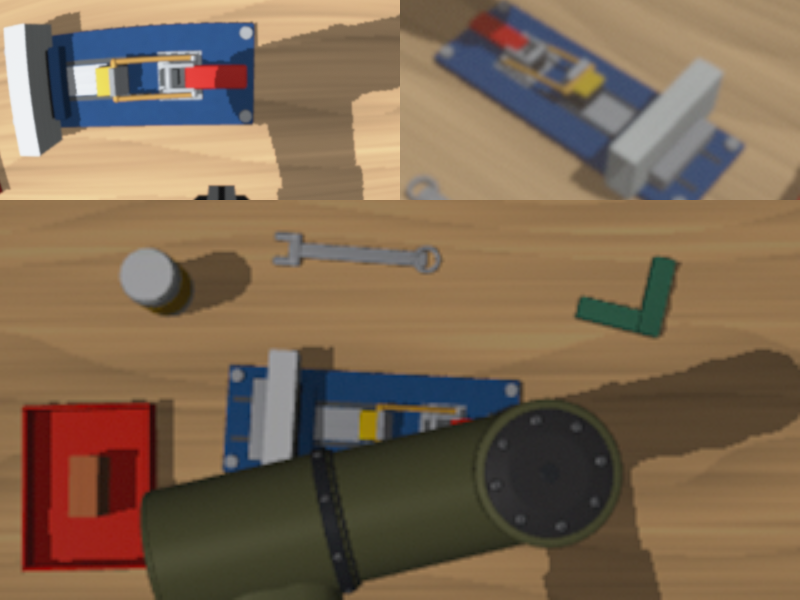

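The lever lies flat, the loop bar is on the keeper and the sliding jaw is up against the tube, which is in line. The offcut is in the tray and the bystanders haven't moved. One last height check on the lever before handing in.

Run:
```python
from h import *
s=sense();p,d=read_camera('wrist');c=camera_model('wrist');m4=c['mount']
def top(P):
    q=pix('wrist',P,s)[0];u,v=np.round(q).astype(int);o,r=ray('wrist',[q],s)
    cam=R.from_quat(s['tcp_rot']).apply(m4[:3,2]);z=np.median(d[v-1:v+2,u-1:u+2]);return p[v,u],(o+r[0]*z/(r[0]@cam)).round(4)
for x in(-100,-120,-140,-150):print('lever',x,top(Q(x,0,35)))
print('tube top',top(Q(98,-20,72)),'bed',top(Q(-120,-45,12)))
finish_job()
```

```text
lever -100 (array([228,  67,  61], dtype=uint8), array([ 0.4951, -0.0764,  0.0359]))
lever -120 (array([225,  63,  58], dtype=uint8), array([ 0.4938, -0.0963,  0.0357]))
lever -140 (array([131,  33,  29], dtype=uint8), array([ 0.4925, -0.1162,  0.0357]))
lever -150 (array([130,  31,  28], dtype=uint8), array([ 0.4919, -0.1261,  0.0359]))
tube top (array([238, 241, 243], dtype=uint8), array([0.5278, 0.1192, 0.073 ])) bed (array([ 48,  87, 141], dtype=uint8), array([ 0.5387, -0.0992,  0.0128]))
the job is handed in; nothing more can be done
```

The job is done and handed in at about 20 s of the 72 s allowed; no verdict was reported. I put the offcut in the red tray and stood the tube on the bed between the jaws. Then I swung the brass loop over the keeper and pressed the red lever flat.

**Final checks:**
- **Lever:** flat, with its top face level at 35.7–35.9 mm along its length, against the nominal 35 mm. It stayed down after I let go.
- **Tube:** upright, with its top at 73 mm (72 mm expected) and in line with the jaws in the pictures. The sliding jaw is up against it.
- **Loop and keeper:** the bar is on the keeper.
- **Offcut, can, wrench and square:** the offcut is in the tray, and the other three look untouched.
- **Force:** the highest reading I saw was about 8 N, at the lever's stop.

**Failed or disagreeing checks:**
- My first move call was refused because rows left out some keys; nothing moved.
- The first top-view estimate of the tube was about 9 mm off along its length. I corrected it with the wrist camera before gripping.
- In the final top view the arm hid part of the lever, and the automatic tube measurement there gave a wrong size (119 x 43 mm). For those I relied on the wrist depth and the pictures.

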